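# Index the reflectance standard to the integrating sphere

### The job

Stand the reflectance standard upright in the carriage's pocket with its white disc towards the instruments. Then lift the carriage's release bar and, holding it up, slide the carriage along the rail until it is opposite the integrating sphere (the ball-shaped instrument), and let go so that the bar drops fully into the notch there. Keep the standard standing and leave the other things on the bench where they are.

Things in the scene. Friction and masses are not known exactly. Their poses are not given: they have to be found in the camera images.
- rail: Fixed rail: grey base 120 mm (x) by 450 mm (y), with an aluminium guide and, on the robot's side, a toothed rack: a long parking slot at its -y end, then 12 notches 20 mm apart. Origin on the table under it. Its y axis is the way the carriage runs; its x axis points across, to three instruments beyond it: ball, finned lamp, boxy camera, in any order, 80 mm apart, under 130 mm high. One notch lies exactly opposite each.
- sphere: The integrating sphere, fixed: a white ball 70 mm across on a short post with a round foot, with a black round port towards the rail. Origin on the table under the ball's middle; its axes are parallel to the rail's; port and ball centre are 85 mm above the table.
- carriage (a joint): Position of the carriage along the rail's y axis in m, from 0 to 0.300. With the bar down it starts in the parking slot, between 0 and 0.060, where it slides freely; notches lie at 0.080, 0.100 and so on to 0.300, the three instruments opposite 0.120, 0.200 and 0.280. With the bar up it takes about 1 N to slide. A notch locks it (about 1 mm of play).
- bar (a joint): Lift of the release bar in m: 0 fully down in a notch, stop at 0.022. From 0.015 it clears the teeth; a spring and its weight pull it down with 5 N (down) to 8 N (up). Let go between notches, it slides down the teeth into the nearest notch and draws the carriage along.
- bar_grip (a point): Centre of the release bar's black grip, on the robot's side of the carriage: a straight bar 44 mm long (along the rail's x), 12 mm wide (rail's y), 14 mm high, on two uprights 17 mm either side of the centre along x. Centre 100 mm above the table when down, 34 mm free beneath it between the uprights and beside them. The middle of the pocket is 57 mm further along the rail's +x. Axes as the rail's.
- pocket (a point): Centre of the floor of the pocket on the carriage, 56.5 mm above the table: a shallow black frame, inside 26 mm (along the rail's x) by 56 mm (along the rail's y), walls 4 mm thick and 5 mm high above the floor. Its axes are the rail's; it moves with the carriage.
- std_center (a point): Centre of the loose reflectance standard, an upright aluminium block 16 mm thick (its x), 46 mm wide (its y), 60 mm tall (z), 0.10 to 0.20 kg, with a white disc 34 mm across on its +x face; the other face is bare metal. It starts standing on the table in front of the rail, disc towards the rail to within 0.5 rad.
- std_face (a point): Middle of the standard's face that carries the white disc, 8 mm from its centre.
- vial: Bystander: a clear jar with a white screw cap, 28 mm across, 52 mm tall, upright; origin at the centre of its underside (as it stands or lies). Leave alone.
- cuvette_box: Bystander: a flat closed white and grey plastic box, 57 x 97 x 36 mm; origin at the centre of its underside (as it stands or lies). Leave alone.
- tweezers: Bystander: steel tweezers lying flat, about 125 mm long, 5 mm high; origin at the centre of its underside (as it stands or lies). Leave alone.
- beaker: Bystander: an empty glass beaker, 64 mm across, 85 mm tall; origin at the centre of its underside (as it stands or lies). Leave alone.
- tube_rack: Bystander: a blue plastic block with small holes, 110 x 75 x 45 mm; origin at the centre of its underside (as it stands or lies). Leave alone.
- wash_bottle: Bystander: a white plastic bottle, 64 mm across, 150 mm tall; origin at the centre of its underside (as it stands or lies). Leave alone.
- weight: Bystander: a plain brass cylinder, 34 mm across, 30 mm tall; origin at the centre of its underside (as it stands or lies). Leave alone.
Not all that is in view belongs to the job. There is more than one size of the part that bears std_center; the job needs the middle-sized.

How it is judged:
On the way, in this order (a step that is already met when the one before it is completed fails the run):
1. the standard stands in the carriage's pocket, let go, with the bar still down (x of std_center in the frame of pocket between -0.008 and 0.008 m and y of std_center in the frame of pocket between -0.01 and 0.01 m and z of std_center in the frame of pocket between 0.025 and 0.034 m and angle between std_center's own z axis and vertical below 0.1 rad and value of joint bar below 0.004 m and contact force between the fingers and standard below 0.1 N), for 0.2 s.
2. the release bar is lifted clear of the teeth, with the standard in the pocket (x of std_center in the frame of pocket between -0.008 and 0.008 m and y of std_center in the frame of pocket between -0.01 and 0.01 m and z of std_center in the frame of pocket between 0.025 and 0.034 m and angle between std_center's own z axis and vertical below 0.1 rad and value of joint bar above 0.0125 m), for 0.2 s.
At the end, for the whole second after the job is handed in: Carriage still, caught opposite the sphere (pocket within 6 mm of its middle along the rail, bar within 3 mm of fully down); standard at rest, upright within 0.1 rad, on the pocket floor (centre within 8 mm across, 10 mm along, 25 to 34 mm up), white disc towards the sphere (x of std_center in the frame of pocket between -0.008 and 0.008 m and y of std_center in the frame of pocket between -0.01 and 0.01 m and z of std_center in the frame of pocket between 0.025 and 0.034 m and angle between std_center's own z axis and vertical below 0.1 rad and y of pocket in the frame of sphere between -0.006 and 0.006 m and x of std_face in the frame of sphere above -0.083 m and value of joint bar below 0.003 m and velocity of joint carriage between -0.01 and 0.01 m/s and linear speed of standard below 0.02 m/s); the robot touches nothing.
It fails at once if a bystander is moved more than 30 mm from its place (distance of any of vial, cuvette_box, tweezers, beaker, tube_rack, wash_bottle, weight from where it was at the start of the episode above 0.03 m).
It fails at once if the standard is tipped by more than 0.6 rad (angle between std_center's own z axis and vertical above 0.6 rad).
It also fails if it takes over 51 s, if anything falls off the work surface, if the arm or the gripper's body presses on something with over 40 N, if the wrist force passes 120 N, or if a joint passes its speed limit or range.

### The arm

A 6-joint arm with a two-finger parallel gripper is mounted at the origin on the work surface. World frame = base frame: x ahead of the robot, y to its left, z up, the work surface at z = 0. Lengths are in m, angles in rad, forces in N, time in s.
With the tool pointing down it reaches from about 0.3 to 0.85 m from the base axis. Payload 4.2 kg.
Tool frame: the origin (TCP) lies on the centre line of the jaws, within the pads' length; the fingertips stand 25 mm ahead of it and the grasp point (between the pads) lies 6 mm ahead of it; z points along the fingers, y is the line along which they close (so a half turn about z gives the same grasp; the last joint's range is limited). The gripper opens to 91 mm and grips with 3 to 60 N. Pads are 32 mm wide; open, the fingers measure 118 mm over their backs; the gripper's body (76 mm by 178 mm) begins 60 mm behind the grasp point.
Start: joints at [1.17, 0.32, 1.565, -0, 1.257, -0.02], TCP at [0.214, 0.534, 0.239] pointing down, gripper open.
Joint ranges: [-3.11, 3.11], [-0.84, 2.01], [0.21, 2.61], [-1.34, 4.49], [0.05, 2.63], [-2.56, 2.56]. Speed limits (rad/s): [2.57, 2.57, 3.14, 3.14, 3.14, 3.14].

### API

Orientations are given as a unit quaternion [w, x, y, z].
In Python, from workcell import robot, capture gives the robot as it stands.
- The arm moves only by the tool jog_arm, never from a script. Its argument "rows" is a list of rows, each a list of 3 entries, a list of its own where there are three numbers: the gripper command: -1 is fully open, 1 is shut, values between are in proportion, then the shift along the tool's x, y, z in mm, then the turn, a rotation vector about the tool's x, y, z in rad. A call has 1 to 8 rows; each row is the pose to reach, as a shift and turn from the pose commanded when the call began, along the tool's axes at that moment; what a row does not reach only later rows make up. A row lasts 1/8 s, in which the tool goes at most 62.5 mm and 10.7 degrees, less where a joint would pass 70% of its speed; a pose out of reach is approached as far as the arm can. A call with a gripper value outside its range is refused whole. The fingers move at their own pace and stop on an object; "squeeze" is the grip in N (left out, the last holds). Time passes only in rows, so rows that repeat a pose let the fingers close. It gives the time, the measured TCP pose, the force, the opening and the grip force at its end, in the units of the state.
- robot.get_state(): the state, without advancing time (a new reading comes with each control period).
- capture(name): name is "side" or "top"; returns a dict with "color" (400x640x3 uint8, blue, green, red), "vfov" (degrees; the focal length in pixels is half the picture's height over the tangent of half this angle, whatever the lens; pixels are square), "cx", "cy" (the principal point, pixels), "R" (3x3) and "t" (3): a world point X has camera coordinates R X + t. Camera axes: x right, y down, z forward; pixel columns grow to the right and rows downward; lengths in m; the calibration is good to about 2 mm. A picture is of the moment at which its call begins. There is no depth.
- robot.sign_off(): hands the job in; it is judged then, once.
The state is a dict: "t": time; "joint_pos": joint angles; "qd": joint speeds; "tau": joint torques, N m; "ee_pos": TCP position; "eef_rot": TCP orientation; "contact_force": force on the tool from outside, world axes, zero at the start; "wrist_torque": the same for the moment, N m; "finger_gap": finger opening in m; "grasp_force": force on a finger pad.
Only numpy, scipy, OpenCV 4.12 (cv2) and the standard library are available. Lean on these libraries where they do the work, as an engineer would, in place of code of your own. Each camera call takes 0.05 s, during which the arm holds its last target. There are 200 camera calls.

## Working session

There is one attempt and no reset: what is moved stays moved. The work goes in short steps, Python scripts to look and compute and a tool call to move; the robot and the scene stay as the last step left them, time stands still between calls to the robot, and variables do not carry over. Pictures are saved under pics/ and viewed, at most 10 in all, crops included, and the job is handed in when it is done.

Besides the shell and the picture viewer there is one more tool, called after "Call:" as name([rows], argument=value, ...), one row to a line, values as JSON. jog_arm: Moves the arm, as the interface text tells. Its arguments: {"type":"object","properties":{"rows":{"type":"array","items":{"type":"array"}},"squeeze":{"type":"number"}},"required":["rows"]}

```bash
mkdir -p pics
cat > h.py <<'E'
import numpy as np, cv2
from workcell import robot, capture
def cam(name):
    c=capture(name); c['f']=200/np.tan(np.radians(c['vfov'])/2); c['R']=np.array(c['R']); c['t']=np.array(c['t']); return c
def plane(c,u,v,z):
    o=-c['R'].T@c['t']; d=c['R'].T@np.array([(u-c['cx'])/c['f'],(v-c['cy'])/c['f'],1.])
    return o+d*(z-o[2])/d[2]
def proj(c,X):
    p=c['R']@np.array(X,float)+c['t']; return np.array([c['cx']+c['f']*p[0]/p[2],c['cy']+c['f']*p[1]/p[2]])
E
ls
python3 - <<'E'
from h import *
for n in('top','side'):
    c=cam(n); cv2.imwrite(f'pics/{n}0.png',c['color']); print(n,c['f'],c['cx'],c['cy'],-c['R'].T@c['t'],c['R'].round(2).tolist())
s=robot.get_state(); print(s['t'],s['ee_pos'],s['eef_rot'],s['finger_gap'],s['contact_force'])
E
```

```text
h.py
pics
top 383.2079994523499 317.09093888322457 207.93599483440914 [ 0.49011222 -0.00866566  1.02598088] [[0.01, -1.0, 0.0], [-1.0, -0.01, -0.06], [0.06, -0.0, -1.0]]
side 449.6647096861241 314.45947599987653 193.32785097425673 [-0.05494372 -0.58202225  0.68160171] [[0.72, -0.7, 0.01], [-0.41, -0.44, -0.8], [0.56, 0.57, -0.6]]
0.1 [0.21356993 0.53342642 0.23822233] [-1.53181306e-04  1.89271554e-01  9.81924470e-01 -7.68592601e-04] 0.09125560383254532 [-0.10830501 -0.45645747 -0.60297331]
```

View pics/top0.png

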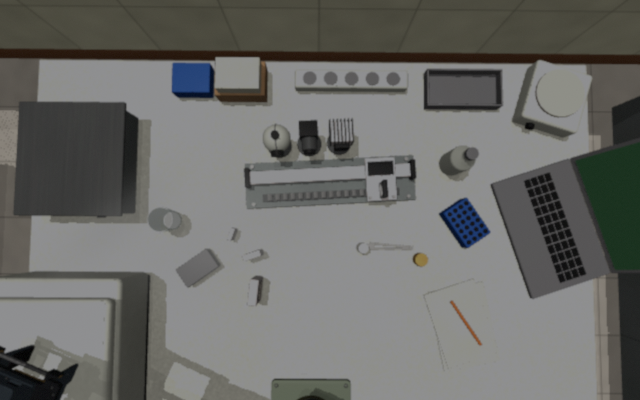

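View pics/side0.png

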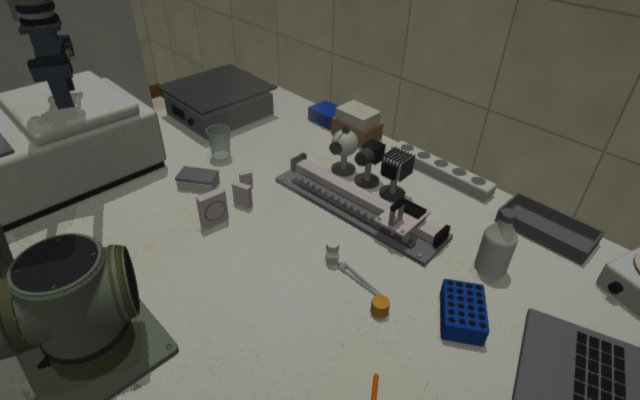

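The top view shows the rail at pixels (246–415, 155–207), with the carriage at its right (-y) end (380,180). The instruments are ball (277,140), camera (309,137) and lamp (341,133). There are three candidate standards: small (233,234), middle (254,255) and large (254,291). The middle one fits by size order, so I'll confirm it in a crop.

Run:
```python
from h import *
a=cv2.imread('pics/top0.png');b=cv2.imread('pics/side0.png')
g=lambda i,x,y,w,h:cv2.resize(i[y:y+h,x:x+w],(400,300),interpolation=cv2.INTER_CUBIC)
o=np.vstack([np.hstack([g(a,210,220,80,60+0),g(b,190,165,80,60)]),np.hstack([g(a,340,150,80,60),g(b,380,190,80,60)])])
o=np.clip(o.astype(float)*1.3,0,255).astype('uint8')
cv2.imwrite('pics/crop1.png',o)
```

```text
(no output)
```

View pics/crop1.png

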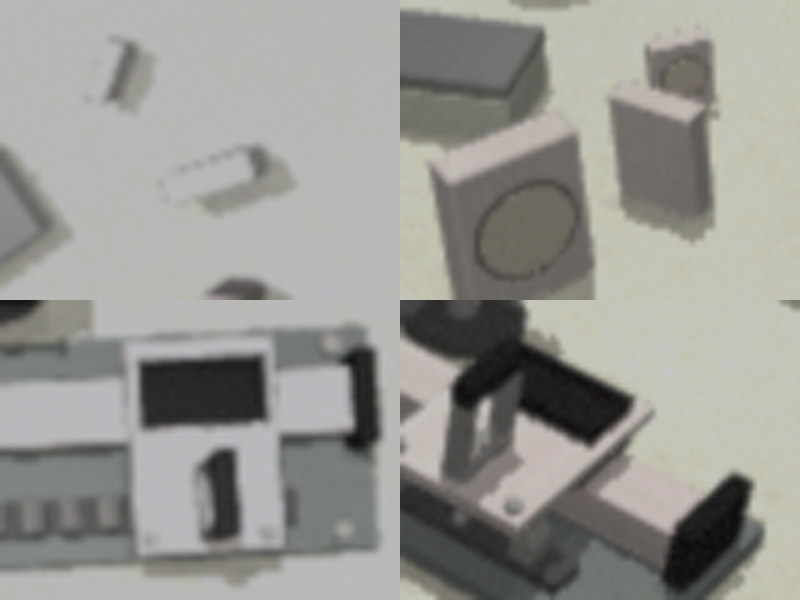

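The crop shows the middle block (top view about (253,255), side view about (243,193)) showing bare metal to the robot, so its disc faces the rail. The small and large blocks show their discs the other way. The pocket is at about (380,168) in the top view, and the black grip is at about (384,189).

Run:
```python
from h import *
c=cam('top'); im=c['color']; g=im.min(2)
def blobs(m,roi,z,lab,amin):
    x,y,w,h=roi; mm=np.zeros_like(m); mm[y:y+h,x:x+w]=m[y:y+h,x:x+w]
    for k in cv2.findContours(mm,cv2.RETR_EXTERNAL,cv2.CHAIN_APPROX_NONE)[0]:
        if cv2.contourArea(k)<amin: continue
        P=np.array([plane(c,u,v,z)[:2] for u,v in k[:,0]],np.float32)*1000
        r=cv2.minAreaRect(P); b=cv2.boxPoints(r); 
        e=max([b[1]-b[0],b[2]-b[1]],key=np.linalg.norm); 
        print(lab,'ctr',np.round(r[0],1),'size',np.round(r[1],1),'long dir deg',round(np.degrees(np.arctan2(e[1],e[0]))%180,1),k[:,0].mean(0).round(1))
print('bg',np.median(g[215:280,270:330]), g[255,244:266], g[244:268,253])
for th in (165,175,185,195): blobs((g>th).astype('uint8')*255,(236,242,34,26),.06,'std%d'%th,30)
dk=(im.max(2)<50).astype('uint8')*255
blobs(dk,(365,155,32,22),.0565,'pocket',60)
blobs(dk,(376,177,20,25),.107,'grip',20)
blobs(dk,(405,150,15,40),.06,'endR',20); blobs(dk,(240,160,14,35),.06,'endL',20)
blobs(((im[...,1]>90)).astype('uint8')*255,(262,120,32,34),.085,'sphere',100)
print(im[140,262:292,1])
rail=cv2.inRange(im.astype(int)[...,0].astype('uint8'),70,140)
blobs(rail,(240,145,185,70),.0,'rail',600)
for L in ('top',):
  for X in [(.7,.1,.05),(.3,.1,.03)]: print(proj(c,X))
```

```text
bg 141.0 [138 140 140 140 141 142 141 141 141 141 141 142 141 140 140 135 116  93
  96 104 110 112] [140 140 141 141 141 141 135 125 132 140 142 141 141 137 119 104 103 106
 113 129 139 139 141 142]
pocket ctr [ 649.  -172.8] size [30.5 61.2] long dir deg 93.9 [380.  167.8]
grip ctr [ 590.3 -173.5] size [40.7 12. ] long dir deg 4.3 [384.2 188.7]
endR ctr [ 644.5 -252.2] size [12.7 48.8] long dir deg 179.7 [412.  169.5]
sphere ctr [720.4  86.9] size [83.2 77.2] long dir deg 0.6 [279.  137.2]
[130 114 119 126 132 135 140 141 142 143 141 133 112  90 108 132 140 139
 136 134 131 126 121 116 108  99  86  76  82 103]
rail ctr [625.6 -53.5] size [187.  497.7] long dir deg 90.5 [317.7 179.5]
[273.62168074 147.55156183]
[272.28713269 303.48508029]
```

Run:
```python
from h import *
c=cam('top'); im=c['color'].astype(int); g=im.min(2)
# rail front edge (z~0.0) : scan up from row 225 for drop
for name,rows in (('front',range(222,190,-1)),('back',range(148,172))):
    pts=[]
    for u in list(range(252,362,4))+([404,408] if name=='front' else []):
        col=g[list(rows),u]; i=np.argmax(col<115); v=list(rows)[i]; pts.append(plane(c,u,v,.01)[:2]*1000)
    pts=np.array(pts,np.float32); l=cv2.fitLine(pts,cv2.DIST_HUBER,0,.01,.01).ravel()
    print(name,'deg',np.degrees(np.arctan2(l[1],l[0]))%180, 'x at y=0',l[2]-l[3]*l[0]/l[1])
print('BGR bg',im[245,270],'std top',im[254,254])
cs=cam('side'); s=cs['color'].astype(int)
print('side bg',s[215,280],'top',s[185,240],'face',s[197,238],'side',s[197,250])
# block saturation mask: r-b
for cc,nm,roi in ((c,'top',(228,228,50,40)),(cs,'side',(225,170,40,45))):
    x,y,w,h=roi; q=cc['color'].astype(int)[y:y+h,x:x+w]; d=q[...,1]*2-q[...,0]-q[...,2]
    d2=q[...,2]-q[...,0]
    o=cv2.normalize(np.dstack([d,d2,q[...,1]]).astype(np.float32),None,0,255,cv2.NORM_MINMAX)
    o=np.hstack([cv2.normalize(z.astype(np.float32),None,0,255,cv2.NORM_MINMAX) for z in (d,d2,q[...,1])])
    cv2.imwrite('pics/m_%s.png'%nm,cv2.resize(o,None,fx=5,fy=5,interpolation=0))
a=cv2.imread('pics/m_top.png');b=cv2.imread('pics/m_side.png')
W=max(a.shape[1],b.shape[1]);p=lambda i:cv2.copyMakeBorder(i,0,4,0,W-i.shape[1],cv2.BORDER_CONSTANT)
cv2.imwrite('pics/m.png',np.vstack([p(a),p(b)]))
```

```text
front deg 93.484634 x at y=0 555.7496
back deg 90.493965 x at y=0 708.2891
BGR bg [140 142 141] std top [143 142 141]
side bg [140 149 148] top [136 140 147] face [79 81 85] side [69 71 74][ WARN:0@2.902] global loadsave.cpp:1063 imwrite_ Unsupported depth image for selected encoder is fallbacked to CV_8U.
```

View pics/m.png

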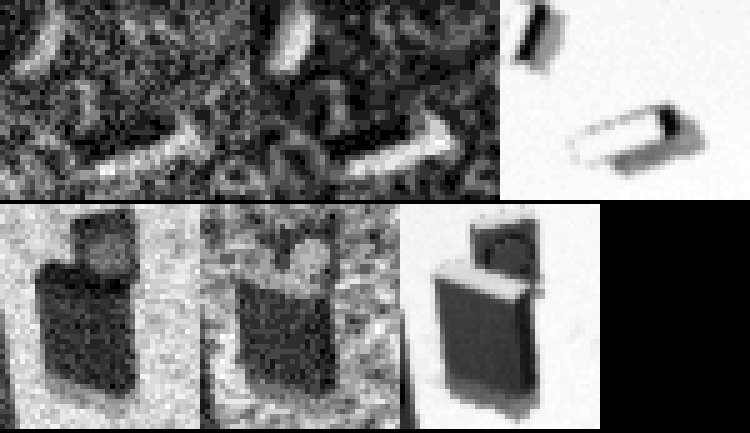

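The green panel gives the block's top-face corners as (241.6,256), (259,249.6), (260.6,255) and (243.6,261). That makes it about 46 mm long with a yaw of about 20°.

```bash
cat >> h.py <<'E'
from scipy.spatial.transform import Rotation as Ro
def to(x,y,z,yaw):  # TCP target, tool y at yaw deg, pointing down -> shift mm, turn
    s=robot.get_state(); q=s['eef_rot']; R=Ro.from_quat([q[1],q[2],q[3],q[0]]).as_matrix()
    a=np.radians(yaw); Y=np.array([np.cos(a),np.sin(a),0]); Z=np.array([0,0,-1.]); T=np.column_stack([np.cross(Y,Z),Y,Z])
    d=R.T@(np.array([x,y,z])-np.array(s['ee_pos']))*1000
    print('shift',d.round(1),'turn',Ro.from_matrix(R.T@T).as_rotvec().round(3),'t',s['t'],'q',np.round(s['joint_pos'],2))
E
python3 - <<'E'
from h import *
c=cam('top'); cs=cam('side')
P=[plane(c,u,v,.06) for u,v in ((241.6,256),(259,249.6),(260.6,255),(243.6,261))]
print('std top view',np.round(np.mean(P,0),4)); 
e=P[0]-P[1]; print('yaw y',np.degrees(np.arctan2(e[1],e[0])),np.linalg.norm(e))
Q=[plane(cs,(u-400)/5+225,(v-204)/5+170,.06) for u,v in ((437,268),(537,285),(455,262),(525,298))]
print('side',np.round(Q,3).tolist(),np.mean(Q,0))
print('side bottoms',[plane(cs,(u-400)/5+225,(v-204)/5+170,0).round(3).tolist() for u,v in ((445,383),(520,400))])
# sphere: circles
for cc,nm,roi,r in ((c,'top',(255,115,45,50),(12,18)),(cs,'side',(322,120,45,45),(10,22))):
    x,y,w,h=roi; gr=cv2.resize(cc['color'][y:y+h,x:x+w].min(2),None,fx=4,fy=4,interpolation=cv2.INTER_CUBIC)
    k=cv2.HoughCircles(gr,cv2.HOUGH_GRADIENT,1.5,40,param1=120,param2=20,minRadius=r[0]*4,maxRadius=r[1]*4)
    if k is not None:
        for u,v,rr in k[0][:2]: print(nm,u/4+x,v/4+y,rr/4,plane(cc,u/4+x,v/4+y,.085).round(4))
to(P[0][0]/2+P[2][0]/2,P[0][1]/2+P[2][1]/2,.17,110)
E
```

```text
std top view [0.4244 0.1512 0.06  ]
yaw y 110.60314988341268 0.04624942354326217
side [[0.416, 0.173, 0.06], [0.442, 0.13, 0.06], [0.425, 0.171, 0.06], [0.432, 0.126, 0.06]] [0.42888265 0.14999563 0.06      ]
side bottoms [[0.408, 0.164, 0.0], [0.426, 0.129, 0.0]]
side 345.0625 142.6875 13.45 [0.7185 0.0909 0.085 ]
shift [-337.4 -276.7   68.9] turn [-0.   -0.   -0.73] t 0.35 q [ 1.17  0.32  1.56 -0.    1.26 -0.02]
```

Call:
jog_arm([
  [-1,[-48,-40,10],[0,0,-0.1]],
  [-1,[-96,-79,20],[0,0,-0.2]],
  [-1,[-144,-118,30],[0,0,-0.31]],
  [-1,[-192,-158,40],[0,0,-0.42]],
  [-1,[-241,-197,50],[0,0,-0.52]],
  [-1,[-289,-237,60],[0,0,-0.63]],
  [-1,[-338,-276,69],[0,0,-0.73]],
  [-1,[-338,-276,69],[0,0,-0.73]],
])

```text
t: 1.35
ee_pos: [0.4261, 0.1488, 0.1695]
eef_rot: [-0.0, -0.171, 0.985, -0.0]
contact_force: [-0.9, 0.2, -0.4]
finger_gap: 0.0909
grasp_force: 0.0
```

Run:
```python
from h import *
for i in (1,): 
    a=cam('top'); b=cam('side')
to(.426,.151,.046,110)
g=lambda i,x,y,w,h:cv2.resize(i['color'][y:y+h,x:x+w],(400,400),interpolation=cv2.INTER_CUBIC)
cv2.imwrite('pics/c2.png',np.hstack([g(a,205,200,100,100),g(b,170,110,120,120)]))
```

```text
shift [ -0.7  -0.8 123.9] turn [ 0.001 -0.    -0.003] t 1.45 q [ 0.32  0.19  1.94  0.    1.02 -1.6 ]
```

View pics/c2.png

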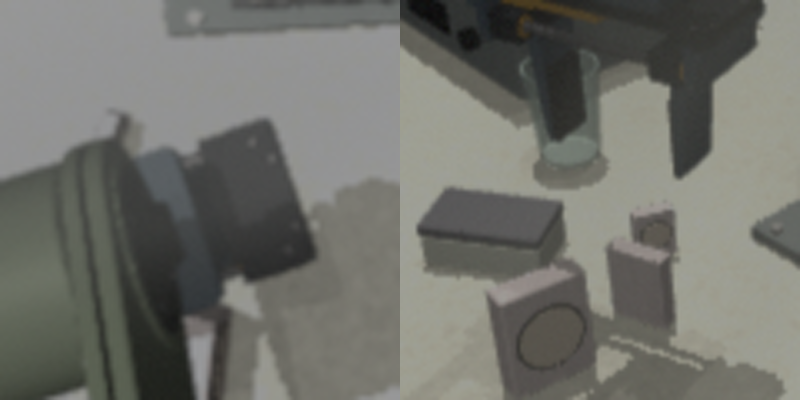

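The side view shows the open fingers above the middle block (side about (640,285) in the crop), with nothing in their way. I'm descending and gripping across the width.

Call:
jog_arm([
  [-1,[0,0,50],[0,0,0]],
  [-1,[-1,-1,95],[0,0,0]],
  [-1,[-1,-1,124],[0,0,0]],
  [-1,[-1,-1,124],[0,0,0]],
  [0.3,[-1,-1,124],[0,0,0]],
  [0.3,[-1,-1,124],[0,0,0]],
  [0.3,[-1,-1,124],[0,0,0]],
  [0.3,[-1,-1,124],[0,0,0]],
], squeeze=20)

```text
t: 2.45
ee_pos: [0.4265, 0.1515, 0.0465]
eef_rot: [0.001, -0.174, 0.985, 0.0]
contact_force: [0.7, -0.4, 0.3]
finger_gap: 0.0542
grasp_force: 0.0
```

Run:
```python
from h import *
s=robot.get_state(); print(s['ee_pos'],s['finger_gap'],s['grasp_force'],s['contact_force'])
```

```text
[0.42648164 0.15145727 0.04649206] 0.05417763467063371 0.0 [ 0.72438118 -0.4284462   0.33327592]
```

Still closing. I'll continue, then lift.

Call:
jog_arm([
  [0.5,[0,0,0],[0,0,0]],
  [0.5,[0,0,0],[0,0,0]],
  [0.5,[0,0,0],[0,0,0]],
  [0.5,[0,0,0],[0,0,0]],
  [0.5,[0,0,-20],[0,0,0]],
  [0.5,[0,0,-70],[0,0,0]],
  [0.5,[0,0,-120],[0,0,0]],
  [0.5,[0,0,-120],[0,0,0]],
])

```text
t: 3.45
ee_pos: [0.4284, 0.152, 0.169]
eef_rot: [0.004, -0.174, 0.985, 0.001]
contact_force: [0.3, 0.4, -2.4]
finger_gap: 0.0461
grasp_force: 20.0
```

Run:
```python
from h import *
c=cam('side'); im=c['color']
print(c['color'].shape, [proj(c,p).round() for p in ((.426,.151,.19),(.426,.151,.12))])
cv2.imwrite('pics/c3.png',cv2.resize(im[60:230,150:350],None,fx=4,fy=3.5))
# pocket & grip in side view for cross check; yaw 3.7
d=im[190:240,385:455]
dk=(im.max(2)<45).astype('uint8')*255; m=np.zeros_like(dk); m[195:225,400:440]=dk[195:225,400:440]
for k in cv2.findContours(m,0,1)[0]:
    if cv2.contourArea(k)>15: print(cv2.boundingRect(k),k[:,0].mean(0))
for nm,X in (('pocket',(.649,-.173,.0565)),('grip',(.590,-.1735,.1))): print(nm,proj(c,X).round(1))
to(.649,-.173,.166,93.7)
```

```text
(400, 640, 3) [array([236., 137.]), array([239., 164.])]
(400, 195, 26, 23) [409.54166667 206.22222222]
pocket [410.  208.7]
grip [396.2 204.7]
shift [ -97.8 -381.     1.1] turn [0.    0.003 0.285] t 3.5 q [ 0.32  0.19  1.94 -0.    1.   -1.6 ]
```

View pics/c3.png

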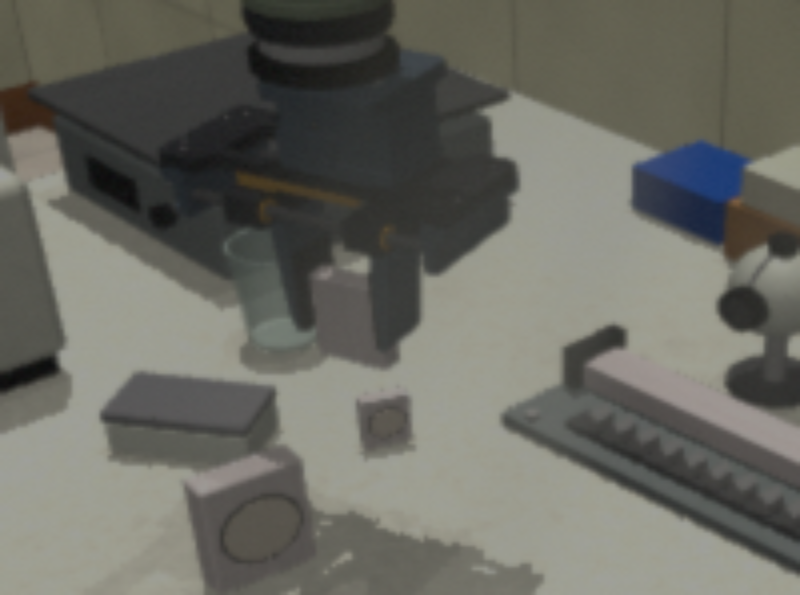

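The block is held square (picture about (355,310)), with gap 46 mm and grip 20 N. Next I'm traversing to above the pocket.

Call:
jog_arm([
  [0.5,[-6,-30,-12],[0,0,0.02]],
  [0.5,[-20,-80,-15],[0,0,0.06]],
  [0.5,[-34,-135,-15],[0,0,0.1]],
  [0.5,[-49,-190,-15],[0,0,0.14]],
  [0.5,[-64,-245,-15],[0,0,0.19]],
  [0.5,[-79,-300,-15],[0,0,0.23]],
  [0.5,[-93,-350,-15],[0,0,0.27]],
  [0.5,[-98,-380,-15],[0,0,0.285]],
])

```text
t: 4.5
ee_pos: [0.6483, -0.1742, 0.177]
eef_rot: [-0.002, -0.031, 1.0, 0.001]
contact_force: [0.2, 0.5, -1.2]
finger_gap: 0.0457
grasp_force: 20.0
```

Run:
```python
from h import *
to(.648,-.1715,.125,93.7)
```

```text
shift [-0.1  2.6 52. ] turn [ 0.001 -0.005 -0.003] t 4.5 q [-0.28  0.51  1.41 -0.    1.22 -1.91]
```

Call:
jog_arm([
  [0.5,[0,2,20],[0,0,0]],
  [0.5,[0,3,45],[0,0,0]],
  [0.5,[0,3,60],[0,0,0]],
  [0.5,[0,3,60],[0,0,0]],
])

```text
t: 5.0
ee_pos: [0.6467, -0.1687, 0.1181]
eef_rot: [-0.003, -0.032, 0.999, 0.001]
contact_force: [0.4, -0.6, -0.9]
finger_gap: 0.046
grasp_force: 20.0
```

Run:
```python
from h import *
c=cam('side'); im=c['color']; s=robot.get_state(); print(s['ee_pos'],s['contact_force'])
a=np.radians(3.7); X=np.array([np.cos(a),np.sin(a),0]);Y=np.array([-X[1],X[0],0])
x0,y0,f=370,150,8
o=cv2.resize(im[y0:y0+75,x0:x0+100],None,fx=f,fy=f,interpolation=cv2.INTER_CUBIC)
o=np.clip(o*1.6,0,255).astype('uint8')
def box(ctr,hx,hy,z,col):
    p=[proj(c,np.array([*ctr,z])+sx*hx*X+sy*hy*Y) for sx,sy in((1,1),(1,-1),(-1,-1),(-1,1))]
    cv2.polylines(o,[np.int32((np.array(p)-[x0,y0]+.5)*f)],True,col,1)
box((.648,-.1715),.017,.032,.0615,(0,255,0)); box((.648,-.1715),.013,.028,.0615,(0,255,255))
e=s['ee_pos']; box(e[:2],.008,.023,e[2]-.046,(255,0,255))
cv2.imwrite('pics/c4.png',o)
```

```text
[ 0.64770652 -0.168983    0.11974793] [ 0.87868939 -0.48386126 -1.26583682]
```

View pics/c4.png

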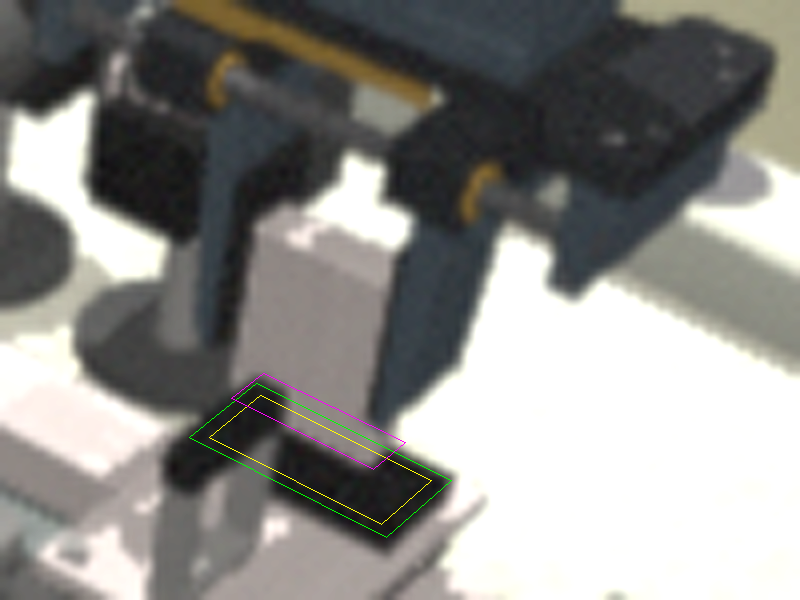

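The overlay fits: the drawn pocket frame lies on the black frame (right corner about (452,482)), and the block's lower front corner is about (365,467), as predicted. I'm correcting by 2.5 mm and lowering.

Run:
```python
from h import *
to(.648,-.1715,.1035,93.7)
```

```text
shift [-0.2 -2.5 16.2] turn [ 0.001 -0.002 -0.   ] t 5.05 q [-0.27  0.55  1.49  0.    1.1  -1.91]
```

Call:
jog_arm([
  [0.5,[0,-2,6],[0,0,0]],
  [0.5,[0,-2,10],[0,0,0]],
  [0.5,[0,-2,13],[0,0,0]],
  [0.5,[0,-2,15],[0,0,0]],
  [0.5,[0,-2,15],[0,0,0]],
  [0.5,[0,-2,15],[0,0,0]],
])

```text
t: 5.8
ee_pos: [0.6483, -0.1711, 0.1061]
eef_rot: [0.0, -0.032, 0.999, -0.0]
contact_force: [-0.1, 0.0, -2.9]
finger_gap: 0.0462
grasp_force: 20.0
```

Run:
```python
from h import *
c=cam('side')
to(.648,-.1715,.1035,93.7); s=robot.get_state(); print(s['ee_pos'],s['contact_force'],s['wrist_torque'])
```

```text
shift [ 0.4 -0.3  2.6] turn [ 0.  0. -0.] t 5.85 q [-0.28  0.57  1.51  0.    1.07 -1.91]
[ 0.64833618 -0.17112979  0.10609005] [ 0.11505309  0.56100127 -0.68290417] [-0.01170365  0.04937929  0.0026033 ]
```

Call:
jog_arm([
  [0.5,[0,0,1],[0,0,0]],
  [0.5,[0,0,2],[0,0,0]],
  [0.5,[0,0,3],[0,0,0]],
  [0.5,[0,0,3],[0,0,0]],
])

```text
t: 6.35
ee_pos: [0.6482, -0.1712, 0.1028]
eef_rot: [-0.0, -0.032, 0.999, 0.0]
contact_force: [0.6, 0.8, -0.7]
finger_gap: 0.0459
grasp_force: 20.0
```

Call:
jog_arm([
  [0.5,[0,0,1],[0,0,0]],
  [0.5,[0,0,1],[0,0,0]],
  [0.5,[0,0,1],[0,0,0]],
])

```text
t: 6.72
ee_pos: [0.6483, -0.1711, 0.1027]
eef_rot: [0.0, -0.032, 0.999, -0.0]
contact_force: [-1.8, 0.1, 5.2]
finger_gap: 0.0461
grasp_force: 20.0
```

On the floor (5 N up, at the predicted height). I'm opening and rising.

Call:
jog_arm([
  [-0.2,[0,0,0],[0,0,0]],
  [-0.4,[0,0,0],[0,0,0]],
  [-0.6,[0,0,0],[0,0,0]],
  [-0.6,[0,0,0],[0,0,0]],
  [-0.6,[0,0,-30],[0,0,0]],
  [-0.6,[0,0,-75],[0,0,0]],
  [-0.6,[0,0,-110],[0,0,0]],
  [-0.6,[0,0,-110],[0,0,0]],
])

```text
t: 7.72
ee_pos: [0.6498, -0.1716, 0.2155]
eef_rot: [0.003, -0.032, 0.999, -0.001]
contact_force: [0.4, -0.6, -0.6]
finger_gap: 0.0732
grasp_force: 0.0
```

Run:
```python
from h import *
c=cam('side'); im=c['color']; s=robot.get_state(); print(s['ee_pos'],s['finger_gap'])
x0,y0,f=370,150,8
o=np.clip(cv2.resize(im[y0:y0+75,x0:x0+100],None,fx=f,fy=f,interpolation=cv2.INTER_CUBIC)*1.6,0,255).astype('uint8')
a=np.radians(3.7); X=np.array([np.cos(a),np.sin(a),0]);Y=np.array([-X[1],X[0],0])
def box(ctr,hx,hy,z,col):
    p=[proj(c,np.array([*ctr,z])+sx*hx*X+sy*hy*Y) for sx,sy in((1,1),(1,-1),(-1,-1),(-1,1))]
    cv2.polylines(o,[np.int32((np.array(p)-[x0,y0]+.5)*f)],True,col,1)
box((.648,-.1715),.008,.023,.1165,(255,0,255)); box((.648,-.1715),.017,.032,.0615,(0,255,0))
g=np.array([.648,-.1715])-.057*X[:2]; print('grip',g); box(g,.022,.006,.107,(0,0,255))
cv2.imwrite('pics/c5.png',o)
t=.057
to(*g,.17,93.7)
```

```text
[ 0.64867538 -0.17126586  0.21302109] 0.07270958010530627
grip [ 0.59111881 -0.17517834]
shift [57.8 -0.2 42.9] turn [-0.001  0.002 -0.   ] t 7.775 q [-0.28  0.49  1.37  0.    1.29 -1.91]
```

View pics/c5.png

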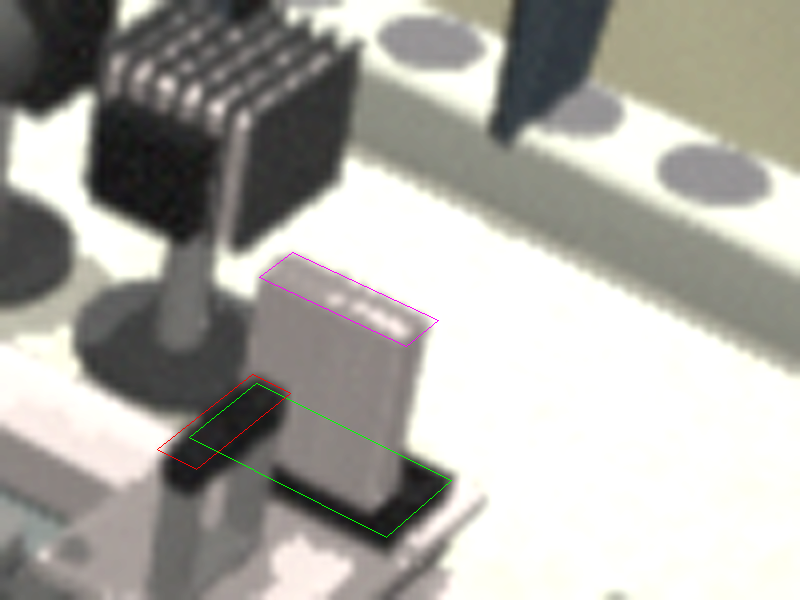

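The standard stands upright in the pocket (pink top outline matches at about (350,300)), and the bar's grip is at about (225,430), as predicted. Next I'm taking the bar.

Call:
jog_arm([
  [-0.4,[30,0,0],[0,0,0]],
  [-0.4,[60,-1,10],[0,0,0]],
  [-0.4,[60,-1,50],[0,0,0]],
  [-0.4,[60,-1,85],[0,0,0]],
  [-0.4,[60,-1,105],[0,0,0]],
  [-0.4,[60,-1,105],[0,0,0]],
  [-0.2,[60,-1,105],[0,0,0]],
  [0,[60,-1,105],[0,0,0]],
], squeeze=35)

```text
t: 8.78
ee_pos: [0.589, -0.1762, 0.1079]
eef_rot: [0.001, -0.032, 0.999, -0.0]
contact_force: [-0.5, -0.3, -0.3]
finger_gap: 0.0476
grasp_force: 0.0
```

Call:
jog_arm([
  [0.2,[0,0,0],[0,0,0]],
  [0.4,[0,0,0],[0,0,0]],
  [0.5,[0,0,0],[0,0,0]],
  [0.6,[0,0,0],[0,0,0]],
  [0.7,[0,0,0],[0,0,0]],
  [0.8,[0,0,0],[0,0,0]],
  [0.9,[0,0,0],[0,0,0]],
  [1,[0,0,0],[0,0,0]],
], squeeze=35)

```text
t: 9.78
ee_pos: [0.5884, -0.176, 0.1069]
eef_rot: [0.0, -0.032, 0.999, 0.0]
contact_force: [0.8, -0.7, 0.7]
finger_gap: 0.012
grasp_force: 35.0
```

Call:
jog_arm([
  [1,[0,0,0],[0,0,0]],
  [1,[0,0,0],[0,0,0]],
  [1,[0,0,0],[0,0,0]],
  [1,[0,0,0],[0,0,0]],
])

```text
t: 10.28
ee_pos: [0.5884, -0.176, 0.1069]
eef_rot: [0.0, -0.032, 0.999, 0.0]
contact_force: [-0.5, -0.6, 0.0]
finger_gap: 0.0116
grasp_force: 35.0
```

Call:
jog_arm([
  [1,[0,0,-4],[0,0,0]],
  [1,[0,0,-8],[0,0,0]],
  [1,[0,0,-12],[0,0,0]],
  [1,[0,0,-16],[0,0,0]],
  [1,[0,0,-19],[0,0,0]],
  [1,[0,0,-19],[0,0,0]],
  [1,[0,0,-19],[0,0,0]],
  [1,[0,0,-19],[0,0,0]],
])

```text
t: 11.28
ee_pos: [0.5884, -0.176, 0.1258]
eef_rot: [-0.0, -0.032, 0.999, 0.0]
contact_force: [1.8, -0.2, -7.8]
finger_gap: 0.0115
grasp_force: 35.0
```

Run:
```python
from h import *
s=robot.get_state(); print(s['ee_pos'],s['contact_force'],s['finger_gap'])
# sphere in both views: bright-ish blob edges
c=cam('top')
x,y,w,h=255,115,45,50
gr=c['color'][y:y+h,x:x+w].min(2); print(gr[10:48:2,4:40:2])
for p in ((.7195,.089,.085),(.7195,.089,0)): print(proj(c,p))
e=np.array(s['ee_pos'])
for yaw in (3.2,3.7,4.2):
    a=np.radians(yaw); Y=np.array([-np.sin(a),np.cos(a)])
    d=(np.array([.7195,.0895])-e[:2])@Y; print(yaw,d,e[:2]+d*Y)
```

```text
[ 0.58835979 -0.17597529  0.12575031] [ 1.75996663 -0.15987187 -7.76504802] 0.01154387273290197
[[153 153 154 154 154 150 137 124  98 124 122 131 148 154 154 155 154 155]
 [154 155 153 151 138 132 138 135 117 139 134 125 115 136 153 154 154 154]
 [154 152 150 136 133 142 147 136 119 146 143 135 124 110 137 154 155 155]
 [153 151 143 128 142 148 119  54  49 104 146 141 132 119 107 142 155 155]
 [154 153 130 135 146 149  68  39  40  49 130 144 135 123 105 112 153 154]
 [152 153 122 137 146 150  76  39  39  40 110 144 136 125 109  98 152 155]
 [154 152 120 136 145 150 116  45  37  42 121 143 135 124 109  89 152 154]
 [152 151 118 132 142 148 148 116  68 112 134 139 132 121 106  85 134 152]
 [153 153 120 126 137 142 146 146 111 143 141 135 126 115  99  74  95 124]
 [152 153 128 115 127 135 139 140 110 136 134 128 119 106  89  61  84 114]
 [152 154 147 104 117 125 130 132 105 127 125 117 108  94  75  49  72 113]
 [152 155 151 125 100 111 117 119 103 103 113 104  94  79  57  42  71 112]
 [152 153 155 148 121  89  96  88  75  74  77  71  69  58  43  44  80 115]
 [154 154 154 152 143  89  42  28  35  35  23  23  34  44  43  50  99 115]
 [153 154 153 152 145 134  44  24  33  36  24  24  28  45  47  87 109 115]
 [152 153 149 150 148 145  71  28  32  32  29  27  33  51  86 103 113 116]
 [153 151 152 151 151 148 130 122 107  63  55  60  89  96 104 106 112 114]
 [151 153 155 152 152 150 148 148 142 109 103 105 104 103 105 110 115 118]
 [148 150 151 151 150 150 147 146 132 133 111  92  92  88  94  97  98 110]]
[276.63432881 136.81116708]
[279.79267011 144.40492444]
3.2 0.2577409095769149 [0.57397231 0.08136374]
3.7 0.2564591597486416 [0.57180989 0.07994931]
4.2 0.2551578795624314 [0.56967249 0.07849736]
```

Bar lifted 19 mm (7.8 N). I'm sliding along the rail in gentle steps, watching the side force.

Call:
jog_arm([
  [1,[0,2,0],[0,0,0]],
  [1,[0,6,0],[0,0,0]],
  [1,[0,12,0],[0,0,0]],
  [1,[0,20,0],[0,0,0]],
  [1,[0,28,0],[0,0,0]],
  [1,[0,34,0],[0,0,0]],
  [1,[0,38,0],[0,0,0]],
  [1,[0,40,0],[0,0,0]],
])

```text
t: 12.32
ee_pos: [0.5859, -0.1358, 0.126]
eef_rot: [0.0, -0.032, 0.999, 0.0]
contact_force: [2.2, -0.1, -7.7]
finger_gap: 0.0115
grasp_force: 35.0
```

Call:
jog_arm([
  [1,[0,3,0],[0,0,0]],
  [1,[0,10,0],[0,0,0]],
  [1,[0,22,0],[0,0,0]],
  [1,[0,35,0],[0,0,0]],
  [1,[0,48,0],[0,0,0]],
  [1,[0,59,0],[0,0,0]],
  [1,[0,66,0],[0,0,0]],
  [1,[0,70,0],[0,0,0]],
])

```text
t: 13.32
ee_pos: [0.5816, -0.0657, 0.126]
eef_rot: [0.0, -0.032, 0.999, -0.0]
contact_force: [3.9, -0.6, -7.6]
finger_gap: 0.0118
grasp_force: 35.0
```

Call:
jog_arm([
  [1,[0,3,0],[0,0,0]],
  [1,[0,10,0],[0,0,0]],
  [1,[0,22,0],[0,0,0]],
  [1,[0,35,0],[0,0,0]],
  [1,[0,48,0],[0,0,0]],
  [1,[0,59,0],[0,0,0]],
  [1,[0,66,0],[0,0,0]],
  [1,[0,70,0],[0,0,0]],
])

```text
t: 14.32
ee_pos: [0.5772, 0.0048, 0.1261]
eef_rot: [0.001, -0.032, 0.999, 0.0]
contact_force: [5.3, -0.8, -7.7]
finger_gap: 0.0118
grasp_force: 35.0
```

Call:
jog_arm([
  [1,[0,3,0],[0,0,0]],
  [1,[0,10,0],[0,0,0]],
  [1,[0,20,0],[0,0,0]],
  [1,[0,32,0],[0,0,0]],
  [1,[0,43,0],[0,0,0]],
  [1,[0,52,0],[0,0,0]],
  [1,[0,58,0],[0,0,0]],
  [1,[0,60,0],[0,0,0]],
])

```text
t: 15.32
ee_pos: [0.5735, 0.0646, 0.1262]
eef_rot: [0.001, -0.032, 0.999, 0.0]
contact_force: [5.3, -1.1, -7.7]
finger_gap: 0.0118
grasp_force: 35.0
```

Run:
```python
from h import *
c=cam('side'); im=c['color']; s=robot.get_state(); e=np.array(s['ee_pos']); print(e,s['contact_force'],s['finger_gap'])
a=np.radians(3.7); Y=np.array([-np.sin(a),np.cos(a)]); print('left to go',(np.array([.7195,.0895])-e[:2])@Y)
x0,y0,f=280,105,8
cv2.imwrite('pics/c6.png',np.clip(cv2.resize(im[y0:y0+75,x0:x0+100],None,fx=f,fy=f,interpolation=cv2.INTER_CUBIC)*1.5,0,255))
```

```text
[0.57352861 0.06476504 0.12622462] [ 5.26005387  0.139306   -8.23922454] 0.011630167555597867
left to go 0.015263532253788733[ WARN:0@1.704] global loadsave.cpp:1063 imwrite_ Unsupported depth image for selected encoder is fallbacked to CV_8U.
```

View pics/c6.png

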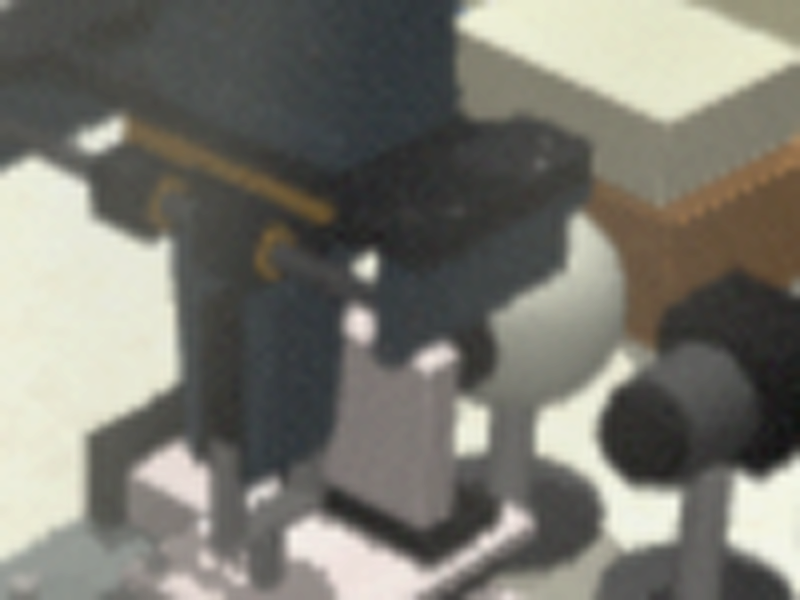

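The standard still stands (about (395,440)) and the ball is just beyond it, with 15 mm left to go.

Call:
jog_arm([
  [1,[0,2,0],[0,0,0]],
  [1,[0,6,0],[0,0,0]],
  [1,[0,10,0],[0,0,0]],
  [1,[0,13,0],[0,0,0]],
  [1,[0,15,0],[0,0,0]],
  [1,[0,15,0],[0,0,0]],
  [1,[0,15,3],[0,0,0]],
  [1,[0,15,6],[0,0,0]],
])

```text
t: 16.38
ee_pos: [0.5726, 0.0795, 0.1203]
eef_rot: [0.001, -0.032, 0.999, 0.0]
contact_force: [4.8, 0.0, -6.9]
finger_gap: 0.0117
grasp_force: 35.0
```

Call:
jog_arm([
  [1,[0,0,2],[0,0,0]],
  [1,[0,0,4],[0,0,0]],
  [1,[0,0,4],[0,0,0]],
  [1,[0,0,4],[0,0,0]],
])

```text
t: 16.88
ee_pos: [0.5726, 0.0795, 0.1164]
eef_rot: [0.001, -0.032, 0.999, 0.0]
contact_force: [6.0, -0.4, -6.2]
finger_gap: 0.0116
grasp_force: 35.0
```

Call:
jog_arm([
  [1,[0,0,2],[0,0,0]],
  [1,[0,0,4],[0,0,0]],
  [1,[0,0,6],[0,0,0]],
  [1,[0,0,8],[0,0,0]],
  [1,[0,0,8],[0,0,0]],
])

```text
t: 17.5
ee_pos: [0.5726, 0.08, 0.1085]
eef_rot: [0.001, -0.032, 0.999, 0.001]
contact_force: [5.3, 3.5, -4.7]
finger_gap: 0.0118
grasp_force: 35.0
```

Nearly down, and only 3.5 N sideways. I'm letting go gently and rising.

Call:
jog_arm([
  [0.7,[0,0,1],[0,0,0]],
  [0.5,[0,0,1],[0,0,0]],
  [0.3,[0,0,1],[0,0,0]],
  [0.2,[0,0,1],[0,0,0]],
  [0.2,[0,0,1],[0,0,0]],
  [0.2,[0,0,-30],[0,0,0]],
  [0.2,[0,0,-80],[0,0,0]],
  [0.2,[0,0,-120],[0,0,0]],
])

```text
t: 18.5
ee_pos: [0.5722, 0.0784, 0.2298]
eef_rot: [0.0, -0.032, 0.999, 0.0]
contact_force: [0.5, -0.5, 0.3]
finger_gap: 0.0363
grasp_force: 0.0
```

Call:
jog_arm([
  [0.2,[60,0,-10],[0,0,0]],
  [0.2,[110,0,-10],[0,0,0]],
  [0.2,[160,0,-10],[0,0,0]],
  [0.2,[200,0,-10],[0,0,0]],
  [0.2,[200,0,-10],[0,0,0]],
])

```text
t: 19.12
ee_pos: [0.3698, 0.0653, 0.2381]
eef_rot: [-0.0, -0.032, 0.999, 0.0]
contact_force: [1.2, 1.0, 0.2]
finger_gap: 0.0365
grasp_force: 0.0
```

Run:
```python
from h import *
c=cam('side'); t=cam('top'); im=c['color']
a=np.radians(3.7); X=np.array([np.cos(a),np.sin(a),0]);Y=np.array([-X[1],X[0],0])
x0,y0,f=305,110,6
o=np.clip(cv2.resize(im[y0:y0+100,x0:x0+66],None,fx=f,fy=f,interpolation=cv2.INTER_CUBIC)*1.5,0,255).astype('uint8')
g=np.array([.5726,.0802,.107])
for h in (0,.02): 
    p=[proj(c,g+[0,0,h]+sx*.022*X+sy*.006*Y+.002*X) for sx,sy in((1,1),(1,-1),(-1,-1),(-1,1))]
    cv2.polylines(o,[np.int32((np.array(p)-[x0,y0]+.5)*f)],True,(0,0,255) if h==0 else (255,0,0),1)
o2=np.clip(cv2.resize(t['color'][110:210,240:306],None,fx=f,fy=f,interpolation=cv2.INTER_CUBIC)*1.5,0,255).astype('uint8')
cv2.imwrite('pics/c7.png',np.hstack([o,o2]))
```

View pics/c7.png

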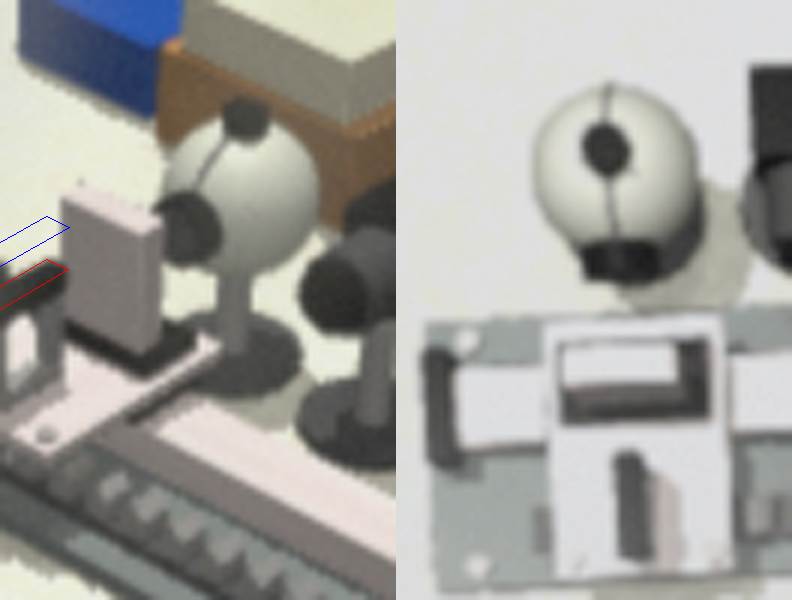

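The bar is down (its grip matches the "down" outline). In the top view, the pocket is at about (280,173) and the ball at about (276,138), so they line up along the rail to about 1 mm. The standard is upright.

```bash
python3 -c "
from workcell import robot
print(robot.sign_off())"
```

```text
the job is handed in; nothing more can be done
None
```

The job is handed in: the standard stands in the pocket with its disc towards the sphere, the carriage is in the notch opposite the sphere to within about 1 mm by camera, the bar is fully down, and the arm is clear; no verdict came back.

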